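# Hold the nut dispenser's slide at its line over the basin

## Task

Set the enamel basin on the ledge squarely under the spout of the nut dispenser while its slide is still shut. Then pull the spring-loaded slide out by its knob until its front edge is level with the long line across the guide rails, not well past it, and hold it there so that all the nuts drop into the basin; finish still holding the slide at the line. Leave the plate, the chopstick rest and the brush where they are.

Things in the scene. Friction and masses are not known exactly. Their poses are not given: they have to be found in the camera images.
- dispenser: Nut dispenser screwed to the ledge; origin on the ledge below the spout's centre. Own -x is its front (the slide pulls out that way). Clear open-topped hopper: x, y within +-56 mm, z 161-262; throat below, 60 mm wide inside. Two guide rails at y=+-43 (12 wide), x +55 to -132, z 111-127 mm. Steel foot x 145-265, 130 wide; column x 185-215, 260 mm tall, brackets to the hopper. Open below and beside.
- spout (a point): Centre of the spout's mouth (the underside of the slide gate), 111 mm above the ledge; nuts fall straight down from here, within 30 mm of it in x and y of the dispenser. Same axes as the dispenser.
- line (a point): Middle between the long black lines (3 mm wide) across the tops of the two guide rails, 115 mm in front (-x of the dispenser) of the spout's axis, 127 mm up. The three shorter ticks lie 15 mm apart, behind it towards the hopper.
- slide (a joint): How far the slide is pulled out along the dispenser's -x (m): 0 shut, 0.070 with its front edge level with the long line, end stop 0.105. A spring pulls it shut: about 2 N when shut, 5.5 N at the line, plus 0.4 N friction; it goes back if let go. Nuts begin to fall at about 0.025; at the line the throat is fully open.
- slide_edge (a point): Middle of the straight front edge of the slide's wide steel blade (72 mm wide, 6 mm thick, top 120 mm above the ledge) between the rails: the edge to bring level with the long line. Moves with the slide. From it a 30 mm wide tongue runs on forward and carries the knob.
- knob (a point): Grip point of the slide's upright round wooden knob on the tongue's front end: 20 mm diameter, 128 to 166 mm above the ledge, this point at 148 mm; 145 mm in front of the spout's axis when shut, 100 mm in front of the slide's edge. Moves with the slide. Best taken from above, fingers either side of it across the dispenser's y.
- basin: Shallow white enamel basin with a blue rim, loose on the ledge: 210 mm diameter at the rim, 160 mm at the foot, 50 mm high, wall 4 mm, 0.2 to 0.5 kg. Origin: centre of its underside, z up. One flat lug sticks out of the rim on its own -x side: 22 mm wide, 8 mm thick (z 41 to 49 mm), its end 147 mm from the centre. It can be gripped across the lug's width and slid along the ledge.
- basin_floor (a point): Centre of the basin's inner floor, 5 mm above its underside.
- lug (a point): Grip point on the lug, on the basin's -x side, 130 mm from its centre, 45 mm up.
- nut0_center (a point): Centre of a macadamia nut in its shell, a brown ball of 24 mm diameter, 11 g; eight such nuts lie in the throat on the shut slide.
- nut1_center (a point): Centre of another such nut.
- nut2_center (a point): Centre of another such nut.
- nut3_center (a point): Centre of another such nut.
- nut4_center (a point): Centre of another such nut.
- nut5_center (a point): Centre of another such nut.
- nut6_center (a point): Centre of another such nut.
- nut7_center (a point): Centre of another such nut.
- plate: Bystander: red plastic plate, 150 mm diameter, 18 mm high; origin at the centre of its underside.
- chopstick_rest: Bystander: small wooden chopstick rest, 22 x 60 x 14 mm; origin at the centre of its underside.
- brush: Bystander: white silicone brush with a stiff handle, lying flat, about 223 mm long along its own x (head to +x, x from -130 to +93 mm), 45 mm wide, 21 mm high; origin on the ledge under the neck.

How it is judged:
On the way:
1. the basin stands centred under the spout (within 35 mm), the slide still shut (horizontal distance between basin and spout below 0.035 m and height (world z) of basin below 0.006 m and angle between basin's own z axis and vertical below 0.08 rad and value of joint slide below 0.01 m), for 0.2 s.
At the end, for the whole second after the job is handed in: The slide is held by the fingers with its front edge within 6 mm of the long line; the basin stands flat on the ledge within 35 mm of centre under the spout; all eight nuts are in the basin (value of joint slide between 0.064 and 0.076 m and contact force between the fingers and slide above 0.5 N and horizontal distance between basin and spout below 0.035 m and height (world z) of basin below 0.006 m and angle between basin's own z axis and vertical below 0.08 rad and horizontal distance between each of nut0_center, nut1_center, nut2_center, nut3_center, nut4_center, nut5_center, nut6_center, nut7_center and basin_floor below 0.1 m and height (world z) of each of nut0_center, nut1_center, nut2_center, nut3_center, nut4_center, nut5_center, nut6_center, nut7_center below 0.06 m); the arm keeps its last pose, push and grip.
It fails at once if the slide is pulled more than 20 mm past the line (value of joint slide above 0.09 m).
It fails at once if the plate, the chopstick rest or the brush is moved by more than 25 mm (distance of any of plate, chopstick_rest, brush from where it was at the start of the episode above 0.025 m).
It also fails if it takes over 64 s, if anything falls off the work surface, if the arm or the gripper's body presses on something with over 40 N, if the wrist force passes 120 N, or if a joint passes its speed limit or range.

## Robot

A 7-joint arm with a two-finger parallel gripper is mounted at the origin on the work surface. World frame = base frame: x ahead of the robot, y to its left, z up, the work surface at z = 0. Lengths are in m, angles in rad, forces in N, time in s.
With the tool pointing down it reaches from about 0.425 to 0.875 m from the base axis. Payload 4.7 kg.
Tool frame: the origin (TCP) lies on the centre line of the jaws, within the pads' length; the fingertips stand 25 mm ahead of it and the grasp point (between the pads) lies 6 mm ahead of it; z points along the fingers, y is the direction in which the jaws open and shut (so a half turn about z gives the same grasp; the last joint's range is limited). The gripper opens to 87 mm and grips with 3 to 60 N. Pads are 19 mm wide; open, the fingers measure 117 mm over their backs; the gripper's body (75 mm by 190 mm) begins 51 mm behind the grasp point.
Start: joints at [-1.133, 0.321, -0.07, 1.45, 0.023, 1.371, -0.057], TCP at [0.267, 0.593, 0.248] pointing down, gripper open.
Joint ranges: [-2.86, 2.86], [-0.3, 2.09], [-1.38, 1.24], [0.06, 2.45], [-1.56, 4.7], [0.09, 2.05], [-2.69, 2.69]. Speed limits (rad/s): [2.57, 2.57, 3.14, 3.14, 3.14, 3.14, 3.14].

## Interface

Orientations are given as a rotation vector (axis times angle).
In Python, from workcell import arm gives the robot as it stands. Calls block until the motion is done:
- arm.goto(position, orientation): joint-space move of the TCP to a pose.
- arm.movel(position, feed=0.15, ori=None, guard=None): straight line of the TCP; ori=None keeps the orientation; feed is the mean speed in m/s. With guard (N) it stops when the force on the tool has changed by that much, and returns True; else False.
- arm.move_j(angles): joint-space move.
- arm.grip(opening): finger opening in m; the grip force is fixed at half the most; returns when the fingers have stopped.
- arm.sleep(seconds).
- arm.ik(position, orientation): joint angles nearest the present ones, or None.
- arm.get_state(): the state.
- arm.snapshot(name): name is "scene" or "top" or "wrist"; returns the picture (420x560x3 uint8, blue, green, red); there is no depth.
- arm.camera_model(name): a dict with "K" (3x3 intrinsics, pixels), "R" (3x3) and "t" (3): a world point X has camera coordinates R X + t; the wrist camera has in their place "mount" (4x4, takes a point from camera to tool coordinates, whose origin is the TCP and whose axes are the flange's). Camera axes: x right, y down, z forward; pixel columns grow to the right and rows downward; lengths in m; the calibration is good to about 2 mm. A picture is of the moment at which its call begins: read the wrist's pose just before it. camera_model takes no time and is no camera call.
A pose or a line that the arm cannot do raises arm.MotionError and nothing moves.
- arm.close_job(): hands the job in, once; it reports no verdict.
Trained networks look in the newest picture that a camera, given by its name, has taken for a name from the list of things; names that differ only in an ending like _2 or _b are one class to them, and where a whole thing is asked for, a point or a joint stands for the part that bears it (a point fixed in the world has none). Each returns a list of dicts, best first, with "p" (0 to 1); they miss things now and then, are a little off and sometimes report something else, mostly with a low value. They report only what shows in the picture. A call takes as long as a camera call.
- arm.cut_out(thing, camera): "mask" (420x560 bool, what is visible of it) and "box" ([centre column, centre row, width, height] in pixels, round what is visible of it).
The state is a dict: "clock": time; "joint_pos": joint angles; "joint_vel": joint speeds; "joint_torque": joint torques, N m; "position": TCP position; "ee_rot": TCP orientation; "ft_force": force on the tool from outside, world axes, zero at the start; "ft_torque": the same for the moment, N m; "width": finger opening in m.
Only numpy, scipy, OpenCV 4.12 (cv2) and the standard library are available. Lean on these libraries where they do the work, as an engineer would, in place of code of your own. Each camera call takes 0.05 s, during which the arm holds its last target.

## Working session

There is one attempt and no reset: what is moved stays moved. The work goes in short steps, each a Python script; the robot and the scene stay as the last script left them, time stands still between calls to the robot, and variables do not carry over. Pictures are saved under pics/ and viewed, and the job is handed in when it is done.

```bash
mkdir -p pics; ls; python3 - <<'E'
from workcell import arm
import cv2
for n in ["scene","top","wrist"]:
    im=arm.snapshot(n); cv2.imwrite(f"pics/{n}0.png",im)
    m=arm.camera_model(n); print(n,{k:v for k,v in m.items()})
print(arm.get_state())
E
```

```text
pics
scene {'K': array([[477.18407706,   0.        , 287.8149998 ],
       [  0.        , 477.18407706, 213.00410757],
       [  0.        ,   0.        ,   1.        ]]), 'R': array([[-4.00131234e-01,  9.16457794e-01,  3.27257965e-04],
       [ 7.83162600e-01,  3.42119130e-01, -5.19240642e-01],
       [-4.75974094e-01, -2.07508102e-01, -8.54628018e-01]]), 't': array([ 0.39775409, -0.35696585,  1.61024863])}
top {'K': array([[512.97742646,   0.        , 284.62612099],
       [  0.        , 512.97742646, 201.96567951],
       [  0.        ,   0.        ,   1.        ]]), 'R': array([[ 0.01127214, -0.99987462,  0.01112161],
       [-0.98155876, -0.01318688, -0.19070528],
       [ 0.19082803, -0.00876686, -0.98158434]]), 't': array([-0.19018687,  0.62614521,  1.02832495])}
wrist {'K': array([[322.14448033,   0.        , 282.58421602],
       [  0.        , 322.14448033, 206.06034191],
       [  0.        ,   0.        ,   1.        ]]), 'mount': array([[ 1.00301103e-03, -9.55621395e-01, -2.94595898e-01,
         8.13272268e-02],
       [ 9.99999497e-01,  9.66197511e-04,  2.70511265e-04,
[... 208 characters left out ...]
 0.15, 'joint_pos': array([-1.13290407,  0.32166676, -0.07007018,  1.45140757,  0.02260524,
        1.37079838, -0.0568851 ]), 'joint_vel': array([-7.21642366e-05, -1.80905636e-03, -7.24043024e-04, -5.78631036e-03,
        7.97652596e-04,  4.89061921e-04, -1.88927015e-03]), 'joint_torque': array([ 5.04015884e-05, -4.91793287e+01, -4.04548673e-01, -3.12881505e+01,
       -6.40575564e-02,  4.04213753e-02,  1.09262965e-04]), 'position': array([0.26718413, 0.59212263, 0.24669708]), 'ee_rot': array([-6.60633519e-01, -3.07112120e+00,  2.32098738e-03]), 'ft_force': array([0.52404578, 0.24793776, 0.06866282]), 'ft_torque': array([-0.02506058,  0.01336825, -0.01968864]), 'width': 0.08713822397780795}
```

View pics/scene0.png

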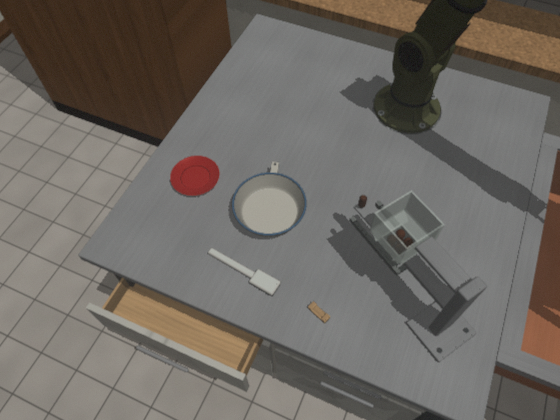

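View pics/top0.png

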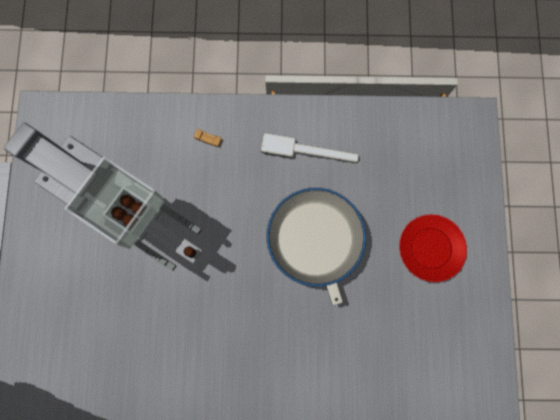

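View pics/wrist0.png

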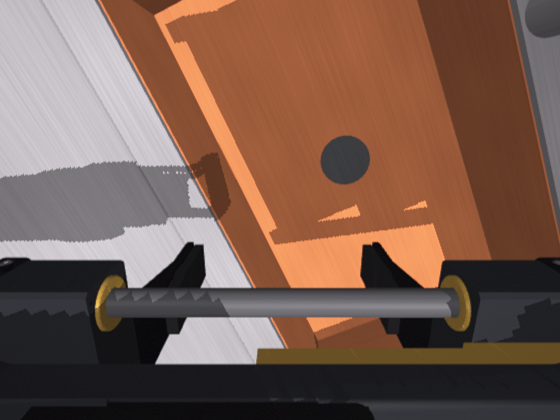

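```bash
cat > h.py <<'E'
from workcell import arm
import numpy as np, cv2
from scipy.spatial.transform import Rotation as Rn
def proj(n,X):
    m=arm.camera_model(n); X=np.atleast_2d(X); c=X@m["R"].T+m["t"]; p=c@m["K"].T; return p[:,:2]/p[:,2:]
def back(n,uv,z):
    m=arm.camera_model(n); uv=np.atleast_2d(uv).astype(float)
    d=np.c_[uv,np.ones(len(uv))]@np.linalg.inv(m["K"]).T@m["R"]; o=-m["R"].T@m["t"]
    s=(z-o[2])/d[:,2]; return o+s[:,None]*d
E
python3 - <<'E'
from h import *
t=cv2.imread("pics/top0.png"); s=cv2.imread("pics/scene0.png")
a=t[115:285,0:250]; cv2.imwrite("pics/tz.png",cv2.resize(a,None,fx=3.2,fy=3.2,interpolation=cv2.INTER_CUBIC)[:600,:800])
a=s[150:370,330:510]; cv2.imwrite("pics/sz.png",cv2.resize(a,None,fx=2.7,fy=2.7,interpolation=cv2.INTER_CUBIC))
for cam in ["top","scene"]:
    arm.snapshot(cam)
    for th in ["basin","lug","knob","dispenser","plate","brush","chopstick_rest","nut0_center"]:
        for r in arm.cut_out(th,cam)[:2]:
            ys,xs=np.nonzero(r["mask"]); print(cam,th,round(r["p"],2),np.round(r["box"],1),xs.mean().round(1),ys.mean().round(1),len(xs))
            if th=="basin" and r["p"]>.5: np.save(f"b_{cam}.npy",r["mask"])
E
```

```text
top basin 0.55 [316.5 244.6  97.3 119.1] 316.2 237.6 7844
top lug 0.88 [316.8 244.6 100.9 111.2] 316.2 237.6 8001
top lug 0.62 [117.  210.   10.8  12.4] 117.0 211.6 103
top knob 0.8 [157.4 228.2  84.9  70.9] 166.4 235.4 1023
top knob 0.71 [126.6 220.    9.5  13. ] 127.0 218.4 77
top dispenser 0.64 [102.6 195.7 198.2 149.4] 98.3 191.0 9758
top plate 0.61 [435.  250.4  69.   64.9] 432.6 247.3 3658
top brush 0.93 [312.3 148.4 104.2  34.1] 301.2 148.0 1304
top brush 0.19 [317.  245.2  98.6 113.7] 316.1 237.8 8037
top chopstick_rest 0.6 [209.8 136.2  22.7  16.3] 207.3 137.5 239
top nut0_center 0.5 [310.4 149.7 101.6  25. ] 300.4 148.1 1213
scene basin 0.55 [268.9 198.6  77.6  76.9] 268.6 203.5 3869
scene lug 0.79 [270.2 199.2  73.6  76.6] 268.6 203.7 3832
scene knob 0.8 [363.4 210.8  16.5  26.8] 363.9 210.3 245
scene dispenser 0.86 [418.2 277.8 135.8 169.6] 423.0 269.5 9430
scene plate 0.69 [192.7 175.8  48.5  40.5] 194.1 175.5 1494
scene brush 0.85 [244.1 273.8  71.5  45.8] 249.7 274.1 902
scene chopstick_rest 0.51 [320.5 312.8  18.3  19.7] 318.2 312.6 210
scene nut0_center 0.57 [267.5 199.4  77.3  72.8] 268.6 203.8 3776
```

View pics/tz.png

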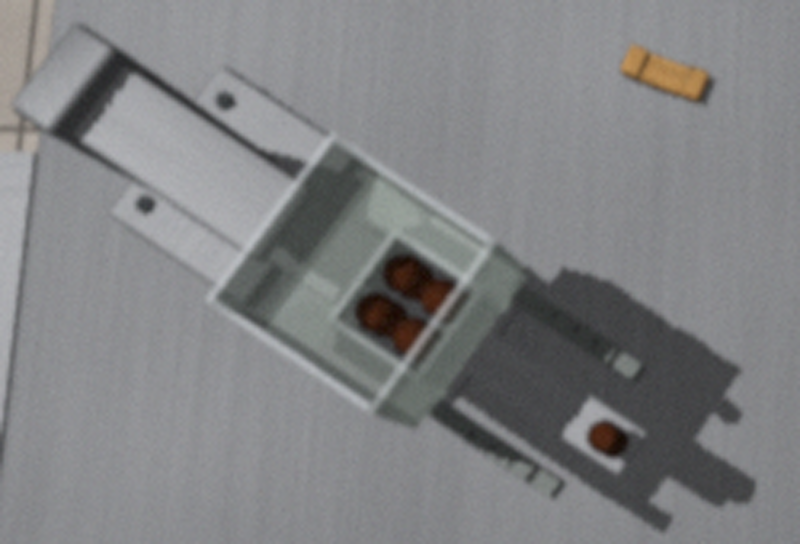

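View pics/sz.png

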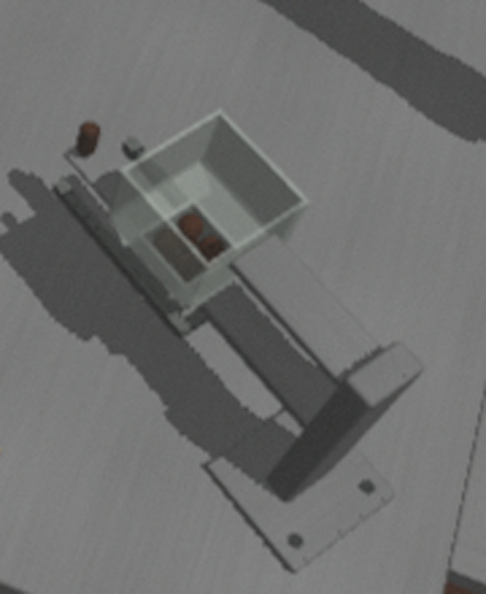

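```bash
cat > fit.py <<'E'
from h import *
from scipy.optimize import least_squares
T=lambda u,v:(u/3.2,115+v/3.2); S=lambda u,v:(330+u/2.7,150+v/2.7)
f=[("top",T(333,137),(.056,-.056,.262)),("top",T(493,245),(-.056,-.056,.262)),("top",T(375,410),(-.056,.056,.262)),("top",T(213,298),(.056,.056,.262)),
("top",T(638,371),(-.132,-.043,.127)),("top",T(559,488),(-.132,.043,.127)),("top",T(608,436),(-.145,0,.164)),
("scene",S(220,112),(-.056,.056,.262)),("scene",S(307,203),(.056,.056,.262)),("scene",S(125,172),(-.056,-.056,.262)),
("scene",S(90,127),(-.145,0,.166)),("scene",S(393,495),(.265,.065,.0)),("scene",S(293,572),(.265,-.065,0)),("scene",S(206,464),(.145,-.065,0))]
def W(p,X): c,s=np.cos(p[2]),np.sin(p[2]); X=np.array(X); return np.array([p[0]+c*X[0]-s*X[1],p[1]+s*X[0]+c*X[1],X[2]])
def res(p): return np.concatenate([proj(c,W(p,X))[0]-np.array(uv) for c,uv,X in f])
r=least_squares(res,[.5,.3,.6],loss="soft_l1"); print(r.x,np.degrees(r.x[2])); print(res(r.x).reshape(-1,2).round(1).tolist())
for cam in ["top","scene"]:
    g=[q for q in f if q[0]==cam]
    rr=least_squares(lambda p:np.concatenate([proj(c,W(p,X))[0]-np.array(uv) for c,uv,X in g]),r.x);print(cam,rr.x)
print("knob",W(r.x,(-.145,0,.148)),"line",W(r.x,(-.115,0,.127)))
np.save("disp.npy",r.x)
# basin
for cam in ["top","scene"]:
    m=np.load(f"b_{cam}.npy").astype(np.uint8)
    op=cv2.morphologyEx(m,cv2.MORPH_OPEN,cv2.getStructuringElement(cv2.MORPH_ELLIPSE,(31,31) if cam=="top" else (25,25)))
    c=max(cv2.findContours(op,0,1)[0],key=cv2.contourArea)[:,0,:]
    P=back(cam,c,.05)[:,:2]
    q=least_squares(lambda a:np.hypot(*(P-a[:2]).T)-a[2],[*P.mean(0),.1],loss="soft_l1",f_scale=.002).x
    d=cv2.subtract(m,cv2.dilate(op,np.ones((5,5)))); ys,xs=np.nonzero(d); L=back(cam,[[xs.mean(),ys.mean()]],.049)[0] if len(xs) else None
    print(cam,"basin",q,"lugmean",L,len(xs), np.degrees(np.arctan2(L[1]-q[1],L[0]-q[0])) if L is not None else None)
E
python3 fit.py; python3 - <<'E'
import cv2
t=cv2.imread("pics/top0.png")
cv2.imwrite("pics/bz.png",cv2.resize(t[180:320,250:380],None,fx=4,fy=4,interpolation=cv2.INTER_CUBIC))
E
```

```text
[0.59011952 0.12102172 1.00872749] 57.795828109368856
[[-1.4, -2.0], [0.9, -1.7], [-0.9, 1.0], [-3.2, 0.6], [-0.6, -0.4], [-1.1, -0.1], [-1.5, -0.7], [-1.3, -2.3], [-0.0, -1.8], [-3.0, -1.6], [-1.1, -0.4], [-0.2, -0.9], [-0.9, -0.1], [-1.3, 0.5]]
top [0.58949148 0.11884545 1.00573188]
scene [0.59128925 0.12422022 1.007076  ]
knob [ 0.51284353 -0.00167066  0.148     ] line [0.52883166 0.02371397 0.127     ]
top basin [ 0.55951297 -0.24951355  0.10401072] lugmean [ 0.43615882 -0.28836434  0.049     ] 168 -162.5180071155695
scene basin [ 0.560816   -0.24891568  0.10554119] lugmean [ 0.43522412 -0.28904552  0.049     ] 46 -162.27998029321859
```

View pics/bz.png

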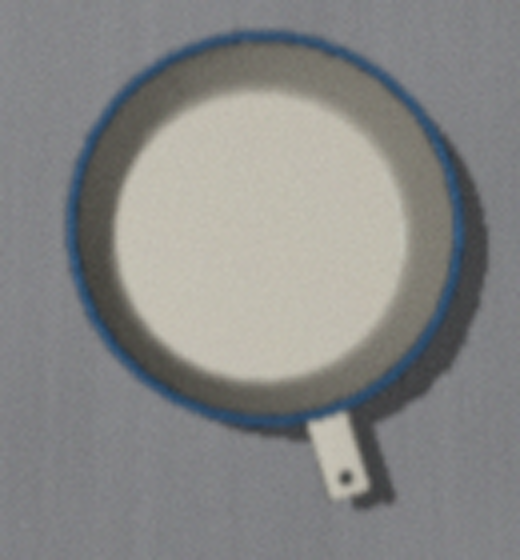

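```bash
cat >> h.py <<'E'
D=np.load("disp.npy") if __import__("os").path.exists("disp.npy") else None
def W(X,p=None):
    p=D if p is None else p
    c,s=np.cos(p[2]),np.sin(p[2]); X=np.array(X,float); return np.array([p[0]+c*X[0]-s*X[1],p[1]+s*X[0]+c*X[1],X[2]])
def Winv(P,p=None):
    p=D if p is None else p
    P=np.atleast_2d(P); c,s=np.cos(p[2]),np.sin(p[2]); d=P[:,:2]-p[:2]; return np.c_[c*d[:,0]+s*d[:,1],-s*d[:,0]+c*d[:,1],P[:,2]]
def toolR(th,tilt=0.,flip=False):
    # tool x along world angle th, body leaning towards +th by tilt
    u=np.array([np.cos(th),np.sin(th),0]); k=np.array([0,0,1.])
    z=-u*np.sin(tilt)-k*np.cos(tilt); x=u*np.cos(tilt)-k*np.sin(tilt)
    if flip: x=-x
    return np.c_[x,np.cross(z,x),z]
def lugpose(c,th,tilt=0.,flip=False,gz=.050,r=.130):
    R=toolR(th,tilt,flip); g=np.array([c[0]+r*np.cos(th),c[1]+r*np.sin(th),gz])
    return g-.006*R[:,2],Rn.from_matrix(R).as_rotvec()
g=np.linspace
bx=np.array(np.meshgrid(g(-.0375,.0375,7),g(-.095,.095,15),g(-.16,-.045,8))).reshape(3,-1).T
cam=np.array(np.meshgrid(g(.04,.11,5),g(-.04,.04,5),g(-.17,-.11,5))).reshape(3,-1).T
fg=np.array(np.meshgrid(g(-.01,.01,3),g(-.0585,.0585,9),g(-.045,.025,6))).reshape(3,-1).T
pts=np.r_[bx,cam,fg]
obs=[((-.132,.037,.111),(.055,.049,.127)),((-.132,-.049,.111),(.055,-.037,.127)),((-.158,-.015,.111),(-.05,.015,.166)),((-.056,-.056,.128),(.056,.056,.262)),((.145,-.065,0),(.265,.065,.02)),((.185,-.065,0),(.215,.065,.26)),((-.05,-.036,.111),(.05,.036,.17))]
def clear(pos,rv):
    P=Winv(pos+pts@Rn.from_rotvec(rv).as_matrix().T); m=9
    for lo,hi in obs:
        d=np.maximum(np.maximum(np.array(lo)-P,P-np.array(hi)),0); m=min(m,np.linalg.norm(d,axis=1).min())
    return m
E
python3 - <<'E'
from h import *
print(D)
np.set_printoptions(precision=2,suppress=True)
for fl in (False,True):
  for tl in (0,.3):
    for c,th in [((.56,-.25),197.6),((.56,-.25),180),((.565,-.15),180),((.565,-.05),180),((.57,0),175),((.58,.05),165),((.59,.121),160),((.59,.121),148),((.59,.121),138)]:
        p,o=lugpose(c,np.radians(th),tl,fl); q=arm.ik(p,o)
        print(fl,tl,c,th,p.round(3),round(clear(p,o),3),q)
    k=W((-.145,0,.154)); 
for th in (0,np.pi):
  for x in (-.145,-.215): 
    print(arm.ik(W((x,0,.154)),Rn.from_matrix(toolR(D[2]+th)).as_rotvec()))
E
```

```text
[0.59011952 0.12102172 1.00872749]
False 0 (0.56, -0.25) 197.6 [ 0.44 -0.29  0.06] 0.183 [-0.24  0.33  0.89  1.99 -0.31  0.96  2.68]
False 0 (0.56, -0.25) 180 [ 0.43 -0.25  0.06] 0.144 [-0.5   0.34  1.11  2.06 -0.37  0.96  2.37]
False 0 (0.565, -0.15) 180 [ 0.43 -0.15  0.06] 0.054 [-0.53  0.14  0.85  2.14 -0.14  0.91  1.98]
False 0 (0.565, -0.05) 180 [ 0.43 -0.05  0.06] 0.007 [-0.55  0.07  0.63  2.18 -0.05  0.9   1.68]
False 0 (0.57, 0) 175 [0.44 0.01 0.06] 0.0 [-0.57  0.07  0.5   2.17 -0.04  0.91  1.44]
False 0 (0.58, 0.05) 165 [0.45 0.08 0.06] 0.0 [-0.59  0.12  0.37  2.12 -0.05  0.91  1.12]
False 0 (0.59, 0.121) 160 [0.47 0.17 0.06] 0.021 [-0.62  0.19  0.25  2.04 -0.06  0.92  0.88]
False 0 (0.59, 0.121) 148 [0.48 0.19 0.06] 0.036 [-0.65  0.22  0.24  1.99 -0.07  0.93  0.64]
False 0 (0.59, 0.121) 138 [0.49 0.21 0.06] 0.028 [-0.66  0.26  0.24  1.95 -0.08  0.94  0.45]
False 0.3 (0.56, -0.25) 197.6 [ 0.43 -0.29  0.06] 0.195 [ 1.46  0.23 -0.81  2.09 -0.12  0.72  2.64]
False 0.3 (0.56, -0.25) 180 [ 0.43 -0.25  0.06] 0.151 [ 1.21  0.07 -0.63  2.21 -0.21  0.63  2.31]
False 0.3 (0.565, -0.15
[... 1798 characters left out ...]
43 -0.05  0.06] 0.023 [-0.47 -0.17  0.52  2.41  0.13  0.58 -1.61]
True 0.3 (0.57, 0) 175 [0.44 0.01 0.06] 0.015 [-0.44 -0.14  0.29  2.4   0.2   0.59 -1.95]
True 0.3 (0.58, 0.05) 165 [0.45 0.08 0.06] 0.0 [-0.52 -0.05  0.14  2.32  0.31  0.64 -2.43]
True 0.3 (0.59, 0.121) 160 [0.47 0.17 0.06] 0.0 [-1.59  0.08  1.08  2.24  0.25  0.68 -2.63]
True 0.3 (0.59, 0.121) 148 [0.48 0.19 0.06] 0.003 [-1.69  0.3   1.2   2.15 -0.02  0.74 -2.65]
True 0.3 (0.59, 0.121) 138 [0.49 0.21 0.06] 0.0 [-1.68  0.48  1.23  2.06 -0.23  0.82 -2.67]
[-0.58  0.1   0.56  1.92 -0.06  1.13 -0.55]
[-0.56  0.02  0.65  2.   -0.01  1.13 -0.47]
[-0.49  0.1   0.47  1.92 -0.05  1.13  2.58]
[-0.55  0.02  0.63  2.   -0.01  1.13  2.67]
```

```bash
python3 - <<'E'
from h import *
for tl in (.2,.3):
  for y in np.arange(-.08,.2,.04):
    best=[]
    for x in np.arange(.40,.5,.01):
      for th in range(140,200,5):
        t=np.radians(th); p,o=lugpose((x-.13*np.cos(t),y-.13*np.sin(t)),t,tl)
        best.append((clear(p,o),x,th,p,o))
    best.sort(key=lambda b:-b[0]); n=0
    for b in best:
        q=arm.ik(b[3],b[4])
        if q is not None:
            print(tl,round(y,2),round(b[0],3),round(b[1],3),b[2],q.round(2)); n+=1
            if n==4: break
E
```

```text
0.2 -0.08 0.079 0.4 195 [-0.74 -0.25  0.9   2.39  0.17  0.74  1.87]
0.2 -0.08 0.071 0.4 190 [-0.72 -0.25  0.86  2.39  0.19  0.73  1.76]
0.2 -0.08 0.069 0.41 195 [-0.75 -0.22  0.91  2.37  0.13  0.73  1.91]
0.2 -0.08 0.063 0.4 185 [-0.68 -0.24  0.81  2.4   0.2   0.72  1.66]
0.2 -0.04 0.069 0.4 195 [-0.71 -0.24  0.76  2.4   0.16  0.73  1.77]
0.2 -0.04 0.064 0.4 190 [-0.69 -0.24  0.73  2.41  0.18  0.72  1.66]
0.2 -0.04 0.059 0.41 195 [-0.71 -0.21  0.77  2.38  0.12  0.72  1.81]
0.2 -0.04 0.058 0.4 185 [-0.67 -0.23  0.69  2.41  0.19  0.72  1.54]
0.2 0.0 0.058 0.4 195 [-0.7  -0.22  0.64  2.41  0.14  0.72  1.67]
0.2 0.0 0.057 0.4 190 [-0.69 -0.22  0.61  2.41  0.16  0.72  1.55]
0.2 0.0 0.055 0.4 185 [-0.68 -0.22  0.58  2.41  0.19  0.72  1.44]
0.2 0.0 0.052 0.4 180 [-0.67 -0.22  0.56  2.41  0.21  0.72  1.32]
0.2 0.04 0.052 0.4 180 [-0.68 -0.19  0.46  2.41  0.2   0.72  1.21]
0.2 0.04 0.052 0.4 175 [-0.68 -0.19  0.44  2.4   0.22  0.73  1.09]
0.2 0.04 0.052 0.4 170 [-0.68 -0.18  0.42  2.4   0.23  0.73  0.98]
0.2 0.04 0.051 0.4 185 [-0.69 -0.2   0.48  2.41  0.17  0.72  1.33]
0.2 0.08 0.064 0.4 155
[... 2500 characters left out ...]
1  0.21  2.38  0.41  0.75  0.28]
0.3 0.12 0.082 0.4 160 [-0.78 -0.13  0.22  2.39  0.4   0.73  0.38]
0.3 0.12 0.081 0.4 145 [-0.8  -0.07  0.2   2.34  0.42  0.8   0.08]
0.3 0.16 0.107 0.4 150 [-0.83 -0.04  0.16  2.32  0.41  0.79  0.1 ]
0.3 0.16 0.103 0.4 155 [-0.83 -0.06  0.16  2.33  0.4   0.77  0.2 ]
0.3 0.16 0.102 0.4 145 [-0.84 -0.02  0.17  2.3   0.4   0.82  0.01]
0.3 0.16 0.098 0.41 150 [-0.82 -0.02  0.17  2.3   0.4   0.79  0.12]
0.3 0.2 0.127 0.4 150 [-0.88  0.01  0.13  2.26  0.4   0.81  0.03]
0.3 0.2 0.123 0.4 145 [-0.89  0.03  0.14  2.25  0.39  0.84 -0.05]
0.3 0.2 0.121 0.4 155 [-0.87 -0.    0.13  2.28  0.4   0.79  0.12]
0.3 0.2 0.118 0.41 150 [-0.87  0.03  0.14  2.25  0.39  0.81  0.05]
```

```bash
python3 - <<'E'
from h import *
s=arm.get_state(); print(s["clock"])
arm.movel([.30,.42,.46],feed=.3); 
c=np.array([.560,-.2495]); th=np.radians(197.5)
p,o=lugpose(c,th,.2)
q=arm.ik(p,o); print(q.round(2), arm.ik(p+[0,0,.25],o))
print(arm.get_state()["clock"],arm.get_state()["position"])
arm.goto(p+np.array([0,0,.33]),o)
print(arm.get_state()["clock"],arm.get_state()["joint_pos"].round(2))
arm.movel(p+np.array([0,0,.10]),feed=.25)
s=arm.get_state();print(s["clock"],s["joint_pos"].round(2),s["position"])
im=arm.snapshot("wrist"); cv2.imwrite("pics/w1.png",im)
E
```

```text
1.05
[ 1.23  0.22 -0.63  2.05 -0.04  0.79  2.52] [-0.11307809 -0.10886624  0.70755022  1.79285109 -0.0888132   1.30786038
  2.48996602]
2.1167 [0.29922807 0.42060293 0.45829574]
4.6833 [-0.13 -0.13  0.7   1.65 -0.07  1.46  2.45]
5.75 [-0.11  0.03  0.77  2.   -0.22  1.01  2.64] [ 0.43575076 -0.28945116  0.15715309]
```

View pics/w1.png

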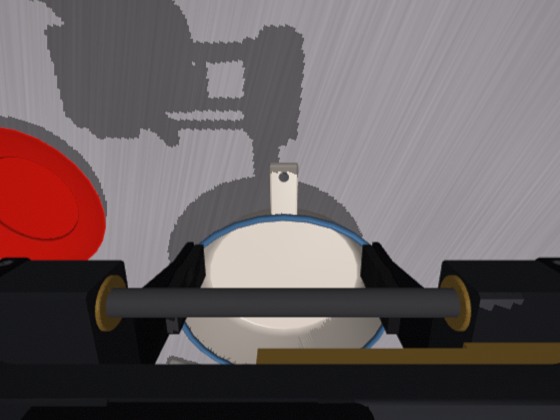

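```bash
python3 - <<'E'
from h import *
c=np.array([.560,-.2495]); th=np.radians(197.5)
p,o=lugpose(c,th,.2)
arm.movel(p,feed=.12,guard=8)
s=arm.get_state();print(s["clock"],s["joint_pos"].round(2),s["position"]-p,s["ft_force"])
cv2.imwrite("pics/w2.png",arm.snapshot("wrist"));cv2.imwrite("pics/t2.png",arm.snapshot("top"));cv2.imwrite("pics/s2.png",arm.snapshot("scene"))
E
```

```text
7.05 [ 0.54  0.17  0.11  2.07 -0.25  0.8   2.69] [ 0.00019762 -0.0001923   0.00026693] [ 0.09665793 -0.063773    0.15921102]
```

View pics/w2.png

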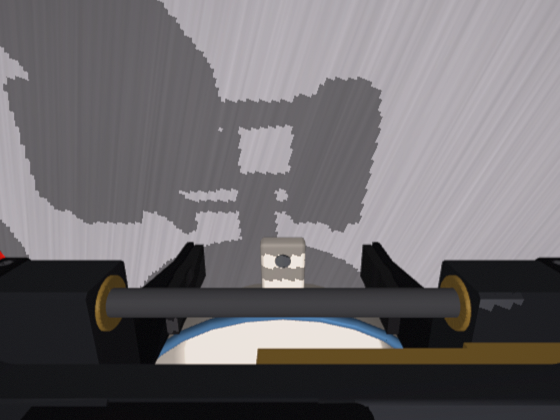

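View pics/s2.png

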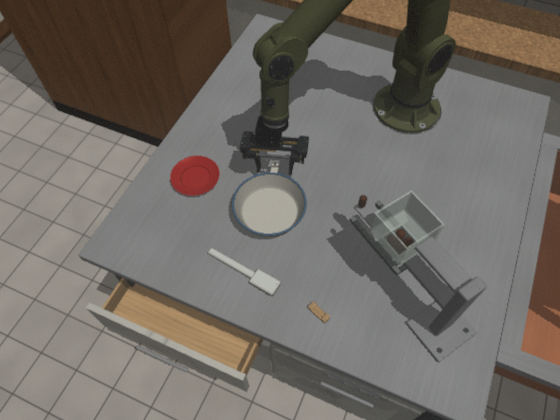

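```bash
python3 - <<'E'
from h import *
c=np.array([.560,-.2495]); th=np.radians(197.5)
p,o=lugpose(c,th,.2); _,o2=lugpose(c,np.radians(191),.2)
print(arm.get_state()["joint_pos"][6])
arm.movel(p+[0,0,.001],feed=.05,ori=o2)
print(arm.get_state()["joint_pos"])
arm.grip(0.0)
s=arm.get_state();print(s["clock"],s["joint_pos"].round(3),s["width"],s["ft_force"])
w=np.array([(.436,-.289,191),(.42,-.16,191),(.41,-.06,188),(.41,0,182),(.408,.05,172),(.415,.11,160),(.44,.16,150),(.48,.19,148)])
for x,y,t in w:
    t=np.radians(t); p,o=lugpose((x-.13*np.cos(t),y-.13*np.sin(t)),t,.2,gz=.051); print(clear(p,o).round(3),arm.ik(p,o).round(2))
E
```

```text
2.6899708966497364
[ 0.51865875  0.15303248  0.11931994  2.08725977 -0.23630982  0.77965953
  2.56000738]
8.5417 [ 0.52   0.153  0.119  2.087 -0.236  0.78   2.557] 0.022651593228085538 [-1.68583103  0.76431209  1.26991858]
0.186 [ 0.52  0.15  0.12  2.09 -0.24  0.78  2.56]
0.087 [ 0.36 -0.02  0.03  2.27 -0.16  0.73  2.27]
0.054 [ 0.22 -0.11 -0.09  2.36 -0.1   0.7   1.91]
0.043 [ 0.14 -0.13 -0.2   2.37 -0.03  0.7   1.57]
0.045 [ 0.12 -0.12 -0.36  2.36  0.05  0.71  1.16]
0.059 [ 0.12 -0.04 -0.55  2.29  0.17  0.75  0.68]
0.068 [ 0.09  0.09 -0.64  2.17  0.32  0.82  0.29]
0.051 [-0.01  0.2  -0.58  2.06  0.39  0.86  0.19]
```

```bash
python3 - <<'E'
from h import *
w=np.array([(.42,-.16,191),(.41,-.06,188),(.41,0,182),(.409,.03,176)])
for x,y,t in w:
    t=np.radians(t); p,o=lugpose((x-.13*np.cos(t),y-.13*np.sin(t)),t,.2,gz=.051)
    arm.movel(p,feed=.1,ori=o)
    s=arm.get_state();print(s["clock"],s["joint_pos"].round(2),s["width"].round(4),s["ft_force"].round(1),(s["position"]-p).round(4))
cv2.imwrite("pics/t3.png",arm.snapshot("top"));cv2.imwrite("pics/s3.png",arm.snapshot("scene"))
E
```

```text
Traceback (most recent call last):
AttributeError: 'float' object has no attribute 'round'
```

```bash
python3 - <<'E'
from h import *
w=np.array([(.41,-.06,188),(.41,0,182),(.409,.03,176)])
for x,y,t in w:
    t=np.radians(t); p,o=lugpose((x-.13*np.cos(t),y-.13*np.sin(t)),t,.2,gz=.051)
    arm.movel(p,feed=.1,ori=o)
    s=arm.get_state();print(s["clock"],s["joint_pos"].round(2),round(s["width"],4),s["ft_force"].round(1),(s["position"]-p).round(4))
cv2.imwrite("pics/t3.png",arm.snapshot("top"));cv2.imwrite("pics/s3.png",arm.snapshot("scene"))
E
```

```text
11.15 [ 0.27 -0.11 -0.14  2.36 -0.11  0.71  1.92] 0.0217 [-0.6 -0.1  0. ] [-0.0003 -0.0001 -0.0001]
11.9 [ 0.22 -0.13 -0.27  2.37 -0.05  0.7   1.58] 0.0217 [-1.5 -0.7 -1.9] [-0.0002 -0.0002 -0.0001]
12.35 [ 0.2  -0.12 -0.36  2.36  0.    0.7   1.34] 0.0218 [-1.6  1.8 -0.3] [-0.0002 -0.0004 -0.0001]
```

View pics/s3.png

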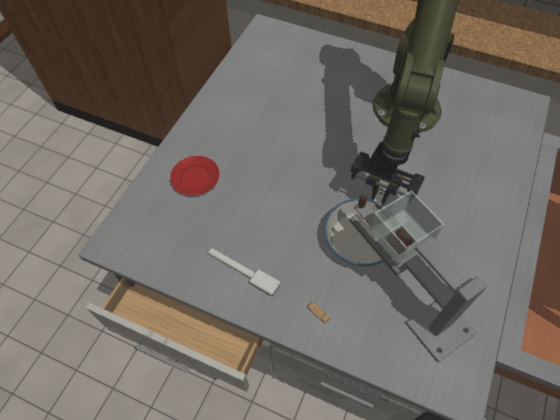

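View pics/t3.png

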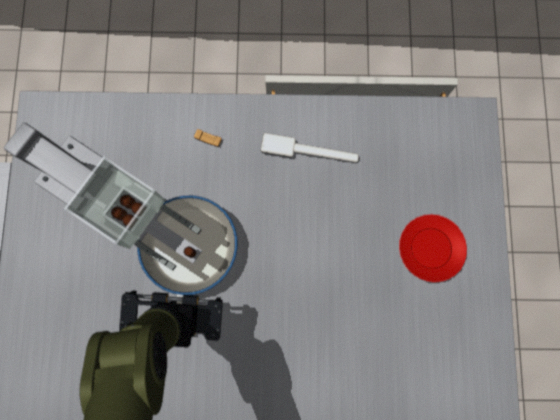

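```bash
python3 - <<'E'
from h import *
L=np.radians(148); e=D[:2]+.13*np.array([np.cos(L),np.sin(L)]); print(e)
w=[(.408,.06,170),(.415,.11,160),(.44,.16,150),(e[0],e[1],148)]
for x,y,t in w:
    t=np.radians(t); p,o=lugpose((x-.13*np.cos(t),y-.13*np.sin(t)),t,.2,gz=.051)
    if arm.movel(p,feed=.1,ori=o,guard=25): print("GUARD"); break
    s=arm.get_state();print(s["clock"],s["joint_pos"].round(2),round(s["width"],4),s["ft_force"].round(1),(s["position"]-p).round(4))
cv2.imwrite("pics/t4.png",arm.snapshot("top"));cv2.imwrite("pics/s4.png",arm.snapshot("scene"))
E
```

```text
[0.47987327 0.18991122]
12.9 [ 0.17 -0.11 -0.44  2.35  0.06  0.71  1.09] 0.0216 [-1.9  1.8  0.5] [-0.0002 -0.0004 -0.0001]
13.5583 [ 0.13 -0.04 -0.55  2.29  0.17  0.75  0.68] 0.0214 [-0.8  1.9 -0.4] [-0.     -0.0004 -0.0001]
14.2667 [ 0.06  0.09 -0.61  2.17  0.31  0.82  0.3 ] 0.0214 [ 0.5  0.7 -1.2] [-0.0001 -0.0006 -0.0001]
14.9167 [ 0.01  0.21 -0.6   2.06  0.39  0.86  0.19] 0.0215 [ 1.  -0.6 -1.1] [-0.     -0.0004 -0.0001]
```

View pics/s4.png

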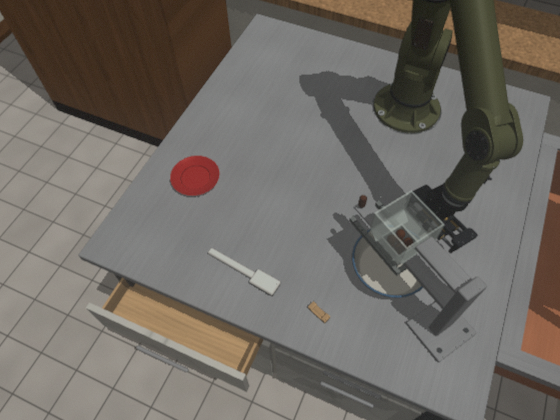

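View pics/t4.png

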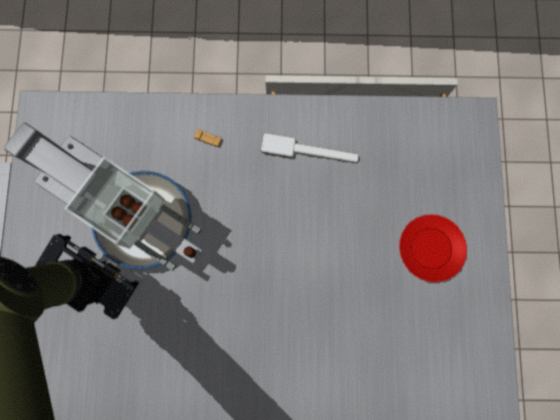

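```bash
cat > rim.py <<'E'
from h import *
from scipy.optimize import least_squares
import sys
def rim(im,cam):
    b,g,r=[im[...,i].astype(int) for i in range(3)]
    m=(b-r>25)&(b-g>8); ys,xs=np.nonzero(m); P=back(cam,np.c_[xs,ys],.048)[:,:2]
    k=np.hypot(*(P-D[:2]).T)<.2; P=P[k]
    q=least_squares(lambda a:np.hypot(*(P-a[:2]).T)-.104,P.mean(0),loss="soft_l1",f_scale=.002); 
    return q.x,len(P),np.median(abs(q.fun))
if __name__=="__main__":
    for c,n in (("top","t"),("scene","s")):
        x,k,e=rim(cv2.imread(f"pics/{n}{sys.argv[1]}.png"),c); print(c,x,k,e,"offset mm",(Winv([*x,0])[0]*1000).round(1))
E
python3 rim.py 4
```

```text
top [0.59083648 0.1231856 ] 510 0.0014143800806150839 offset mm [2.2 0.5 0. ]
scene [0.5888191  0.12405549] 96 0.0009457562151424445 offset mm [1.9 2.7 0. ]
```

```bash
python3 - <<'E'
from h import *
arm.grip(.087)
s=arm.get_state(); p=s["position"]; print(s["clock"],s["width"],p)
u=np.array([np.cos(np.radians(148)),np.sin(np.radians(148)),0])
R=Rn.from_rotvec(s["ee_rot"]).as_matrix()
arm.movel(p-.08*R[:,2]+.005*u,feed=.15)
cv2.imwrite("pics/t5.png",arm.snapshot("top"))
arm.movel(p+np.array([0,0,.30])+.03*u,feed=.3)
s=arm.get_state(); print(s["clock"],s["joint_pos"].round(2))
for fl in (False,True):
  for tl in (0,.1,.2):
    R=toolR(D[2]+np.pi,tl,fl); o=Rn.from_matrix(R).as_rotvec()
    for x,z in ((-.145,.30),(-.145,.148),(-.215,.148)):
        pp=W((x,0,z))-.006*R[:,2]; print(fl,tl,x,z,clear(pp,o).round(3),arm.ik(pp,o))
E
python3 - <<'E'
import sys; sys.path.insert(0,".")
from rim import *
x,k,e=rim(cv2.imread("pics/t5.png"),"top"); print(x,k,e,Winv([*x,0])*1000)
E
```

```text
16.275 0.08707710701028036 [0.47885611 0.19056506 0.05687534]
17.9083 [ 0.06 -0.1  -0.6   1.7   0.12  1.44  0.45]
False 0 -0.145 0.3 0.081 [ 1.24929021e-01  1.34673130e-02 -1.74846291e-01  1.68955446e+00
  2.36322639e-03  1.43877655e+00  2.52931100e+00]
False 0 -0.145 0.148 0.0 [ 0.13146443  0.10845088 -0.19048623  1.90029253  0.02260944  1.13489378
  2.5120468 ]
False 0 -0.215 0.148 0.038 [ 1.31118168e-01  3.37105729e-02 -6.01767529e-02  1.97881594e+00
  2.24214283e-03  1.12912809e+00  2.64954094e+00]
False 0.1 -0.145 0.3 0.08 [ 0.09874914 -0.02678979 -0.08735429  1.73273104 -0.08907009  1.38381506
  2.60519111]
False 0.1 -0.145 0.148 0.0 [ 0.10379637  0.06981523 -0.09785673  1.94470115 -0.08875772  1.0761909
  2.62603213]
False 0.1 -0.215 0.148 0.044 None
False 0.2 -0.145 0.3 0.078 [ 0.04948521 -0.06251779  0.020504    1.7772198  -0.17974655  1.33512537
  2.68356836]
False 0.2 -0.145 0.148 0.0 [ 1.19511497  0.15917038 -1.18354423  1.95650438 -0.02827068  1.02133494
  2.61672257]
False 0.2 -0.215 0.148 0.043 None
True 0 -0.145 0.3 0.081 [ 0.34451234  0.02185866 -0.39737102  1.682401
[... 331 characters left out ...]
408689 -0.09360809  1.38405947
 -0.53058611]
True 0.1 -0.145 0.148 0.0 [ 0.36262879  0.08242124 -0.36699672  1.93593796 -0.06239336  1.07593005
 -0.5363181 ]
True 0.1 -0.215 0.148 0.044 [ 0.422131    0.01439686 -0.28457989  2.00277283 -0.0984483   1.08572181
 -0.38018477]
True 0.2 -0.145 0.3 0.078 [ 0.39074184 -0.05332969 -0.30549332  1.7664489  -0.19889554  1.33755213
 -0.43962376]
True 0.2 -0.145 0.148 0.0 [ 0.38258466  0.05150403 -0.31847329  1.97745722 -0.18662246  1.02681688
 -0.40706828]
True 0.2 -0.215 0.148 0.043 [ 0.43416993 -0.00670944 -0.22451159  2.0345751  -0.21786832  1.05402485
 -0.25013791]
[0.59085543 0.12322609] 534 0.0014234935917010264 [[2.25743542 0.55209599 0.        ]]
```

```bash
python3 - <<'E'
from h import *
R=toolR(D[2]+np.pi,.15,True); o=Rn.from_matrix(R).as_rotvec()
g=W((-.145,0,.27)); arm.goto(g-.006*R[:,2],o)
s=arm.get_state(); print(s["clock"],s["joint_pos"].round(2),s["position"])
np.savez("wp.npz",p=s["position"],r=s["ee_rot"])
cv2.imwrite("pics/w6.png",arm.snapshot("wrist"))
for r in arm.cut_out("knob","wrist")[:3]:
    ys,xs=np.nonzero(r["mask"]); print(r["p"],r["box"],xs.mean(),ys.mean())
M=arm.camera_model("wrist"); M4=M["mount"]; Rt=Rn.from_rotvec(s["ee_rot"]).as_matrix()
for X in ((-.145,0,.166),(-.145,0,.148),(-.115,0,.127)):
    c=np.linalg.inv(M4)@np.r_[Rt.T@(W(X)-s["position"]),1]; q=M["K"]@c[:3]; print(X,q[:2]/q[2])
E
```

```text
18.825 [ 0.38 -0.02 -0.33  1.79 -0.14  1.3  -0.48] [ 0.51188055 -0.00086891  0.27508067]
0.94 [286.4, 132.6, 70.0, 217.7] 284.0072479215519 157.1244937113622
0.29 [287.9, 121.8, 244.1, 236.8] 286.54408801083616 83.11371370048565
(-0.145, 0, 0.166) [284.25262855 231.46939902]
(-0.145, 0, 0.148) [284.20077241 226.74926404]
(-0.115, 0, 0.127) [284.32743687 189.91498378]
```

View pics/w6.png

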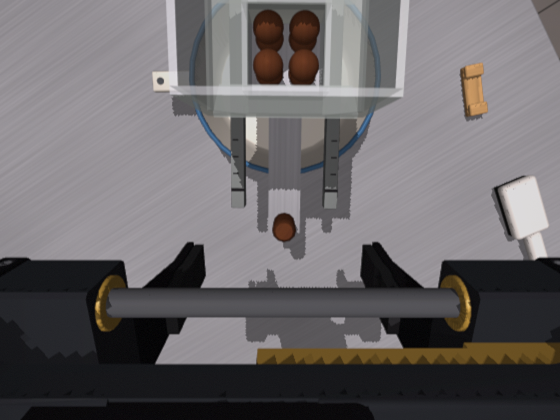

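```bash
python3 - <<'E'
from h import *
R=toolR(D[2]+np.pi,.15,True); o=Rn.from_matrix(R).as_rotvec()
p=W((-.145,0,.151))-.006*R[:,2]
print(arm.movel(p,feed=.12,guard=8))
s=arm.get_state(); print(s["clock"],s["position"]-p,s["ft_force"])
arm.grip(0.0)
s=arm.get_state(); print(s["clock"],s["position"]-p,s["ft_force"],s["width"])
cv2.imwrite("pics/w7.png",arm.snapshot("wrist"));cv2.imwrite("pics/t7.png",arm.snapshot("top"));cv2.imwrite("pics/s7.png",arm.snapshot("scene"))
E
```

```text
False
20.0667 [6.38076041e-04 2.33927412e-06 8.24551182e-04] [1.60916455 0.22557403 1.34695481]
21.175 [-3.57258140e-04  2.10619675e-04 -4.54835876e-05] [-2.01001439  0.71606061  1.45460292] 0.019021334892695068
```

View pics/w7.png

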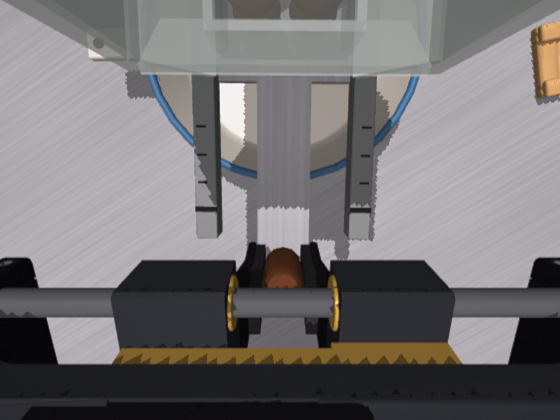

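View pics/s7.png

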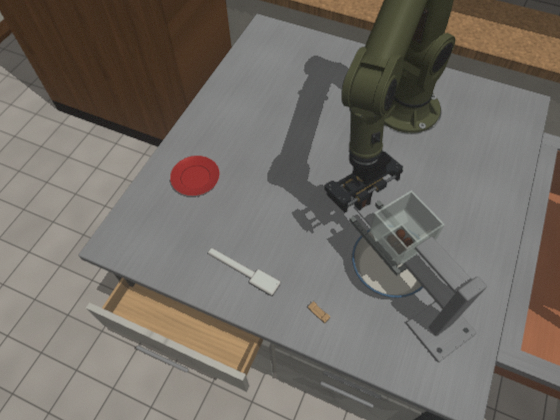

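```bash
python3 - <<'E'
from h import *
s=arm.get_state(); p0=s["position"]; np.save("p0.npy",p0)
d=-np.array([np.cos(D[2]),np.sin(D[2]),0])
R=toolR(D[2]+np.pi,.15,True); pn=W((-.145,0,.151))-.006*R[:,2]
arm.movel(pn+.066*d,feed=.06,guard=20)
s=arm.get_state(); print(s["clock"],(s["position"]-p0)@d,s["ft_force"],s["ft_force"]@d,s["width"])
cv2.imwrite("pics/w8.png",arm.snapshot("wrist"));cv2.imwrite("pics/t8.png",arm.snapshot("top"))
E
```

```text
22.575 0.06569173910314127 [-0.01071221  5.68601693  0.18233227] -4.805539091408223 0.018748070227285068
```

View pics/w8.png

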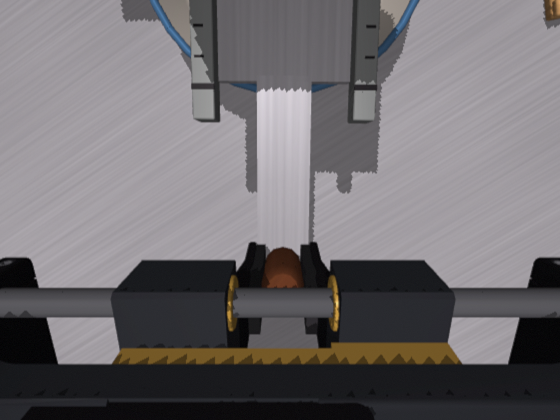

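View pics/t8.png

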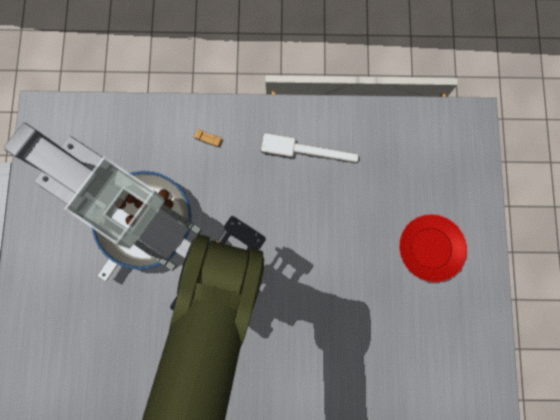

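```bash
cat > chk.py <<'E'
from h import *
def backw(uv,z,s):
    M=arm.camera_model("wrist"); T=M["mount"]; Rt=Rn.from_rotvec(s["ee_rot"]).as_matrix()
    o=Rt@T[:3,3]+s["position"]; d=Rt@T[:3,:3]@np.linalg.inv(M["K"])@np.array([*uv,1.]); return Winv(o+d*(z-o[2])/d[2])[0]
E
python3 - <<'E'
from chk import *
s=arm.get_state()
im=cv2.imread("pics/w8.png"); cv2.imwrite("pics/w8z.png",cv2.resize(im[40:130,180:390],None,fx=3.8,fy=3.8,interpolation=cv2.INTER_NEAREST))
for r in (81,82,83,84): print("edge",r,backw((235,r),.120,s).round(4))
for r in (86,87,88): print("line",r,backw((204,r),.127,s).round(4))
g=im.astype(int).sum(2)
print("edge col228..250",g[72:96,226:250:4].tolist())
print("railL",g[76:96,200].tolist()); print("railR",g[76:96,365].tolist())
E
```

```text
edge 81 [-0.1109  0.0268  0.12  ]
edge 82 [-0.1114  0.0268  0.12  ]
edge 83 [-0.1119  0.0268  0.12  ]
edge 84 [-0.1125  0.0269  0.12  ]
line 86 [-0.115   0.0422  0.127 ]
line 87 [-0.1155  0.0422  0.127 ]
line 88 [-0.116   0.0422  0.127 ]
edge col228..250 [[298, 305, 300, 316, 313, 307], [299, 305, 298, 314, 312, 308], [299, 306, 298, 316, 314, 308], [297, 304, 299, 314, 313, 307], [295, 304, 295, 318, 314, 309], [298, 307, 301, 318, 312, 307], [298, 306, 299, 317, 313, 308], [296, 306, 299, 317, 312, 311], [267, 283, 278, 297, 291, 286], [212, 233, 228, 242, 238, 235], [209, 200, 197, 205, 206, 206], [255, 203, 197, 204, 203, 203], [293, 248, 184, 199, 202, 198], [295, 292, 185, 188, 197, 200], [296, 297, 243, 187, 190, 199], [295, 295, 296, 248, 178, 195], [295, 292, 303, 298, 233, 182], [292, 291, 303, 298, 296, 218], [289, 294, 301, 296, 299, 279], [292, 301, 298, 297, 300, 303], [292, 301, 296, 297, 296, 302], [297, 299, 294, 298, 300, 299], [300, 297, 294, 298, 302, 300], [300, 296, 297, 299, 300, 300]]
railL [442, 440, 444, 443, 442, 446, 390, 261, 162, 155, 155, 155, 188, 341, 445, 448, 446, 444, 445, 446]
railR [240, 239, 237, 241, 238, 262, 347, 380, 276, 133, 110, 114, 108, 128, 300, 418, 420, 420, 418, 418]
```

View pics/w8z.png

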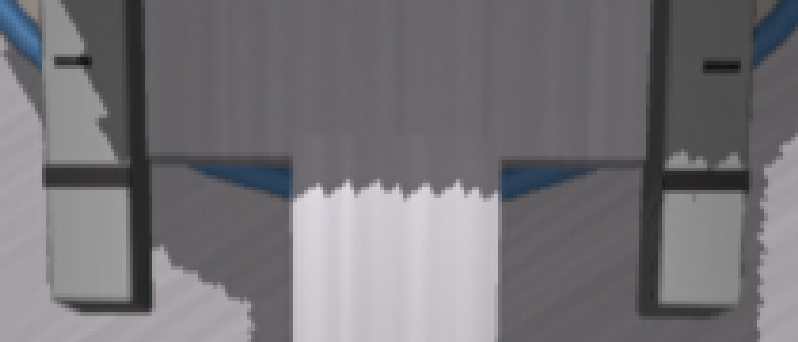

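```bash
python3 - <<'E'
from chk import *
d=-np.array([np.cos(D[2]),np.sin(D[2]),0]); p0=np.load("p0.npy")
R=toolR(D[2]+np.pi,.15,True); pn=W((-.145,0,.151))-.006*R[:,2]
arm.movel(pn+.0705*d,feed=.03,guard=20)
arm.sleep(1.5)
s=arm.get_state(); print(s["clock"],(s["position"]-p0)@d,s["ft_force"]@d,s["width"])
im=arm.snapshot("wrist");cv2.imwrite("pics/w9.png",im);t=arm.snapshot("top");cv2.imwrite("pics/t9.png",t);cv2.imwrite("pics/s9.png",arm.snapshot("scene"))
cv2.imwrite("pics/w9z.png",cv2.resize(im[20:120,180:390],None,fx=3.8,fy=3.8,interpolation=cv2.INTER_NEAREST))
sc=cv2.imread("pics/s9.png")
cv2.imwrite("pics/m9.png",np.hstack([cv2.resize(t[120:290,60:210],(400,453),interpolation=cv2.INTER_CUBIC),cv2.resize(sc[180:350,330:480],(400,453),interpolation=cv2.INTER_CUBIC)]))
for c in ("top","scene"):
    r=arm.cut_out("nut0_center",c); print(c,[(round(q["p"],2),np.round(q["box"]).tolist()) for q in r[:10]])
E
```

```text
24.475 0.07001707987778344 -5.062264958181623 0.019241220987324923
top []
scene []
```

View pics/w9z.png

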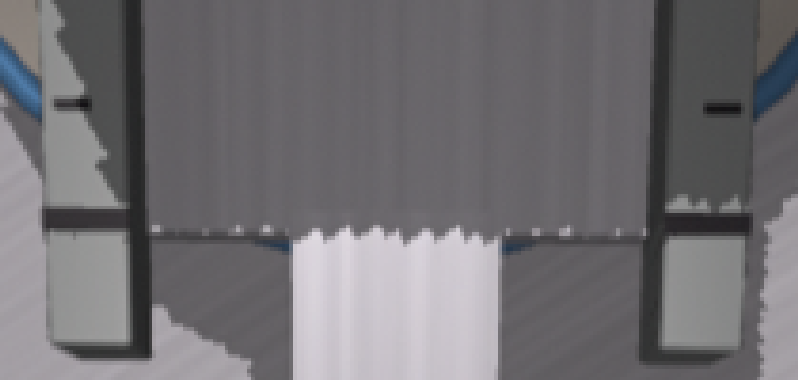

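View pics/m9.png

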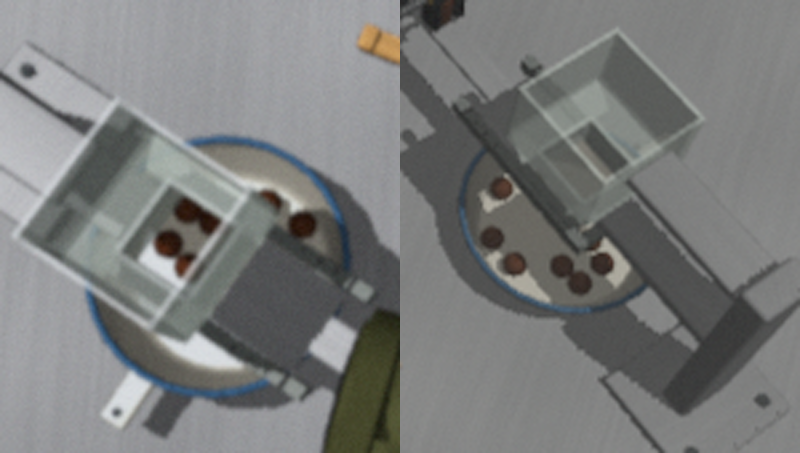

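```bash
python3 rim.py 9; python3 - <<'E'
import cv2
im=cv2.imread("pics/w9.png");g=im.astype(int).sum(2)
print("edge",g[72:96,228:250:4].tolist())
print("railL",g[76:96,200].tolist()); print("railR",g[76:96,365].tolist())
E
```

```text
top [0.59075352 0.12307851] 517 0.001487922499119082 offset mm [2.1 0.6 0. ]
scene [0.58885542 0.12396329] 103 0.0009612707360649175 offset mm [1.8 2.6 0. ]
edge [[298, 298, 300, 305, 313, 301], [301, 297, 301, 309, 312, 304], [298, 298, 300, 308, 312, 302], [297, 297, 302, 306, 312, 301], [299, 297, 300, 307, 312, 302], [299, 300, 301, 307, 314, 300], [297, 298, 301, 305, 312, 298], [298, 297, 301, 311, 314, 323], [266, 282, 279, 345, 303, 361], [215, 236, 227, 320, 255, 316], [206, 199, 198, 215, 206, 209], [253, 248, 248, 249, 250, 193], [287, 295, 297, 291, 298, 242], [290, 300, 295, 292, 296, 298], [290, 298, 294, 298, 296, 300], [297, 298, 293, 296, 297, 298], [301, 292, 296, 296, 299, 295], [297, 293, 296, 296, 297, 297], [295, 291, 295, 300, 297, 299], [292, 295, 294, 297, 295, 303], [292, 297, 296, 297, 297, 301], [290, 295, 297, 295, 299, 294], [292, 293, 297, 295, 301, 293], [293, 298, 295, 297, 300, 291]]
railL [160, 160, 159, 152, 257, 381, 435, 447, 444, 447, 445, 447, 448, 450, 448, 447, 448, 448, 450, 447]
railR [175, 112, 112, 110, 116, 193, 337, 419, 419, 417, 416, 416, 416, 417, 416, 416, 417, 419, 417, 418]
```

```bash
python3 - <<'E'
from h import *
Tn=[(187,210),(207,222),(167,243),(185,265),(268,203),(303,223)]
uv=np.array([(60+a/400*150,120+b/453*170) for a,b in Tn])
for z in (.017,.13):
    X=back("top",uv,z); s=proj("scene",X); print(z,[( round((u-330)/150*400+400),round((v-180)/170*453)) for u,v in s],(Winv(X)[:,:2]*1000).round().tolist())
# scene list ->disp at floor
Sn=[(500,188),(490,238),(513,263),(562,265),(580,282),(602,262),(593,240)]
X=back("scene",np.array([(330+(a-400)/400*150,180+b/453*170) for a,b in Sn]),.017); print((Winv(X)[:,:2]*1000).round().tolist())
tz=proj("top",X); print([(round((u-60)/150*400),round((v-120)/170*453)) for u,v in tz])
for n,im,cam in (("hop",cv2.imread("pics/t9.png")[180:235,95:150],0),):
    cv2.imwrite("pics/hop9.png",cv2.resize(im,None,fx=10,fy=10,interpolation=cv2.INTER_CUBIC))
E
```

```text
0.017 [(578, 279), (564, 264), (600, 261), (589, 239), (511, 260), (488, 235)] [[58.0, -22.0], [38.0, -23.0], [55.0, 9.0], [32.0, 16.0], [5.0, -63.0], [-29.0, -65.0]]
0.13 [(573, 198), (560, 184), (595, 180), (585, 161), (510, 180), (488, 157)] [[18.0, -21.0], [-0.0, -22.0], [15.0, 7.0], [-6.0, 13.0], [-30.0, -58.0], [-60.0, -60.0]]
[[-64.0, -22.0], [-26.0, -66.0], [9.0, -64.0], [38.0, -25.0], [61.0, -22.0], [58.0, 10.0], [34.0, 19.0]]
[(307, 290), (300, 220), (265, 200), (209, 220), (183, 208), (164, 242), (181, 266)]
```

View pics/hop9.png

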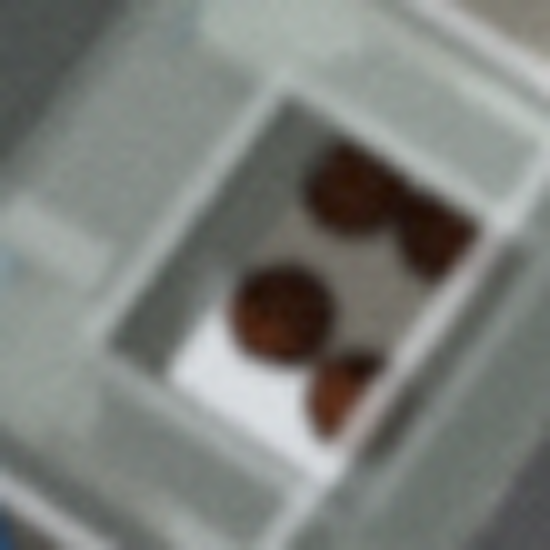

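View pics/w9.png

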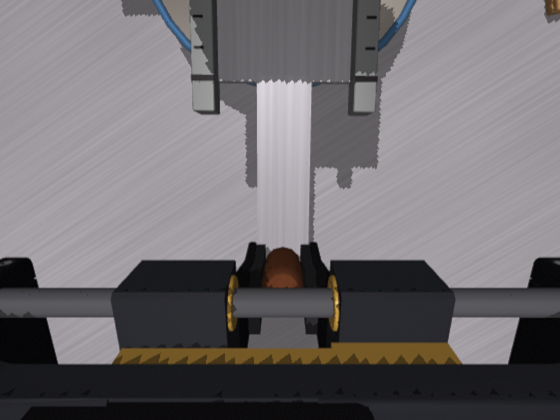

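```bash
python3 - <<'E'
import cv2,numpy as np
s=cv2.imread("pics/s9.png")[180:300,345:465]; t=cv2.imread("pics/t9.png")[165:285,85:205]
f=lambda a:cv2.resize(cv2.convertScaleAbs(a,alpha=1.6,beta=10),(400,400),interpolation=cv2.INTER_CUBIC)
cv2.imwrite("pics/e9.png",np.hstack([f(s),f(t)]))
for n in "ts":
    im=cv2.imread(f"pics/{n}9.png").astype(int); m=((im[...,2]-im[...,0])>25)&(im.sum(2)<260)
    k,l,st,c=cv2.connectedComponentsWithStats(m.astype(np.uint8)); print(n,[(c[i].round().tolist(),int(st[i,4])) for i in range(1,k) if st[i,4]>8 and c[i][1]<330 and c[i][1]>60])
E
```

```text
t [([161.0, 194.0], 18), ([130.0, 199.0], 34), ([138.0, 203.0], 21), ([173.0, 204.0], 44), ([122.0, 212.0], 51), ([430.0, 248.0], 3183), ([128.0, 219.0], 27), ([190.0, 289.0], 755), ([203.0, 329.0], 3012), ([249.0, 304.0], 649), ([224.0, 301.0], 18), ([234.0, 303.0], 9)]
s [([508.0, 63.0], 896), ([556.0, 177.0], 257), ([195.0, 176.0], 1438), ([343.0, 171.0], 16), ([548.0, 268.0], 2526), ([369.0, 250.0], 28), ([373.0, 279.0], 26), ([122.0, 280.0], 11), ([179.0, 310.0], 994)]
```

View pics/e9.png

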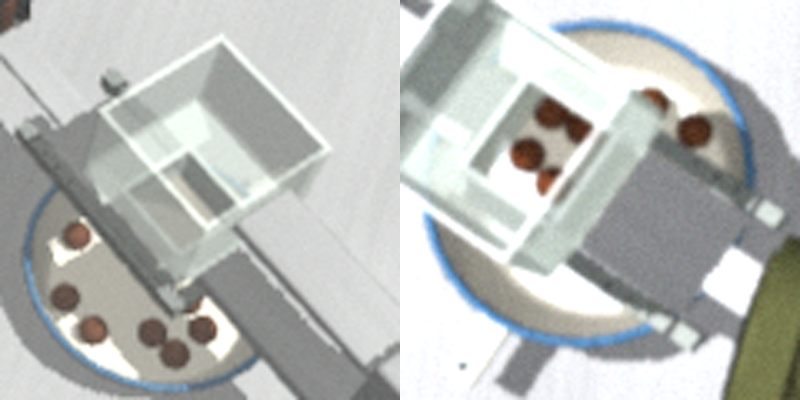

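```bash
python3 - <<'E'
from h import *
a=cv2.imread("pics/s0.png") if 0 else cv2.imread("pics/scene0.png"); b=cv2.imread("pics/s9.png")
rb=lambda im,u,v:(cv2.blur(im,(5,5)).astype(int)[int(round(v)),int(round(u))][[2,0]]@[1,-1])
for z in (.132,.15):
  for x in (-.018,0,.018):
    print(z,x,[(int(rb(a,*q)),int(rb(b,*q))) for y in (-.018,0,.018) for q in proj("scene",W((x,y,z)))])
E
```

```text
0.132 -0.018 [(1, 2), (9, 3), (17, 7)]
0.132 0 [(1, 1), (6, 4), (9, 6)]
0.132 0.018 [(2, 2), (3, 4), (8, 6)]
0.15 -0.018 [(5, 2), (7, 2), (26, 3)]
0.15 0 [(4, 4), (6, 3), (14, 3)]
0.15 0.018 [(4, 4), (5, 5), (11, 3)]
```

```bash
python3 - <<'E'
from workcell import arm
s=arm.get_state(); print(s["clock"],s["position"],s["ft_force"],s["width"])
print(arm.close_job())
E
```

```text
24.725 [ 0.47429367 -0.06121623  0.15688039] [-0.73971764  5.87983065  0.06131125] 0.018976412140740036
the job is handed in; nothing more can be done
None
```

I slid the basin by its lug to under the spout with the slide still shut, then gripped the knob and pulled the slide to the long line. I handed the job in at 24.7 s, still holding it there.

- **Basin:** my last fits of its rim, against my fitted dispenser position, put it about 2–3 mm off the spout's centre. It has not moved since I placed it.
- **Slide:** pulled 70.0 mm by the arm's own reading. The wrist picture shows the front edge within about 0.5 mm of the line. It pulls back on the fingers with about 5 N, and the knob has not slipped.
- **Nuts:** I could see seven of the eight in the basin. The eighth was not visible. I saw no nut left in the throat (one side of it is partly hidden in the scene view) and none loose on the ledge. It most likely lies in the basin under the blade, where no camera could see.
- **Detector:** the trained detector found no nuts in the final pictures, so I counted them by eye. I checked six against both the top and scene views; the seventh shows only in the scene view.
- **Plate, chopstick rest and brush:** never touched, and they look unmoved in the pictures.

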